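Transfer a milled sample run from the bench rack to the sample tray, keeping its order

TASK

The four closed containers of a milling run stand in the collars of the bench rack, in running order from the end with the upright card plate. Move them to the compartments of the steel tray in the same order, the one next to the card plate going next to the tray's handle and so on along the row. Keep them upright, set each down on the tray's floor rather than dropping it, and leave one in each compartment.

Things in the scene. Friction and masses are not known exactly. Their poses are not given: they have to be found in the camera images.
- bottle: Brown reagent bottle with a screw cap, the tallest of the four: 62 mm across and 114 mm tall, about 0.1 kg; the cap (52 mm across) takes the part above 98 mm, with a short sloping shoulder under it. It starts upright in its collar in the bench rack. Origin: centre of its underside; z up its axis.
- large_jar: White sample jar with a screw cap, second tallest: 60 mm across and 90 mm tall, about 0.1 kg; the cap (50 mm across) takes the part above 74 mm, with a short sloping shoulder under it. It starts upright in its collar in the bench rack. Origin: centre of its underside; z up its axis.
- medium_jar: White sample jar with a screw cap, third tallest: 52 mm across and 76 mm tall, about 0.1 kg; the cap (44 mm across) takes the part above 60 mm, with a short sloping shoulder under it. It starts upright in its collar in the bench rack. Origin: centre of its underside; z up its axis.
- small_jar: White sample jar with a screw cap, the smallest of the four: 44 mm across and 60 mm tall, about 0.1 kg; the cap (39 mm across) takes the part above 44 mm, with a short sloping shoulder under it. It starts upright in its collar in the bench rack. Origin: centre of its underside; z up its axis.
- collar_bottle: Fixed black round collar on the bench rack, 77 mm outside, bore 67 mm (2.5 mm play all round the bottle that stands in it), 22 mm high, its top 28 mm above the worktop. It stays in the rack and so keeps the record of where that one stood. Origin: centre of its underside, on the rack's floor.
- collar_large_jar: Fixed black round collar on the bench rack, 77 mm outside, bore 65 mm (2.5 mm play all round the large jar that stands in it), 22 mm high, its top 28 mm above the worktop. It stays in the rack and so keeps the record of where that one stood. Origin: centre of its underside, on the rack's floor.
- collar_medium_jar: Fixed black round collar on the bench rack, 77 mm outside, bore 57 mm (2.5 mm play all round the medium jar that stands in it), 22 mm high, its top 28 mm above the worktop. It stays in the rack and so keeps the record of where that one stood. Origin: centre of its underside, on the rack's floor.
- collar_small_jar: Fixed black round collar on the bench rack, 77 mm outside, bore 49 mm (2.5 mm play all round the small jar that stands in it), 22 mm high, its top 28 mm above the worktop. It stays in the rack and so keeps the record of where that one stood. Origin: centre of its underside, on the rack's floor.
- bench_rack: Fixed aluminium rack, 364 x 94 mm: four collars in any order in a row along its y axis, at x = 0, y = +123, +41, -41, -123 mm. Place 1 is at y = +123 mm, beside the upright black end plate with a card (55 mm high, at y = +192 mm, its lip folded outward; the other end has none). Floor 6 mm above the worktop. Origin: on the worktop under the middle of the row; z up.
- sample_tray: Fixed low steel tray, 332 x 86 mm, lying at any angle: four square compartments (78 mm inside, 4 mm walls) along its y axis, centred on x = 0, y = +123, +41, -41, -123 mm. Place 1 is at y = +123 mm, beside the black D-shaped handle, which sticks out 37 mm from that end. Floor 4 mm and rim 29 mm above the worktop. Origin: on the worktop under the tray's centre; z up.
There are look-alikes about, which are no part of the job. What is shaped like the bottle but orange or yellow is not meant.

How it is judged:
By the outcome, as a careful person would: the job done as asked, in the order asked, and still so for the second after the job is handed in, with the robot touching nothing.
It also fails if it takes over 120 s, if anything falls off the work surface, if the arm or the gripper's body presses on something with over 40 N, if the wrist force passes 120 N, or if a joint passes its speed limit or range.

ROBOT

A 7-joint arm with a two-finger parallel gripper is mounted at the origin on a cart in front of the work surface, level with it; the furniture and walls round the work are solid. World frame = base frame: x ahead of the robot, y to its left, z up, the work surface at z = 0. Lengths are in m, angles in rad, forces in N, time in s.
With the tool pointing down it reaches from about 0.35 to 0.9 m from the base axis. Payload 19.9 kg.
Tool frame: the origin (TCP) lies between the finger pads; the fingertips stand 19 mm ahead of it and the grasp point (between the pads) is the TCP; z points along the fingers, y is the line along which they close (so a half turn about z gives the same grasp; the last joint's range is limited). The gripper opens to 94 mm and grips with 3 to 60 N. Pads are 16 mm wide; open, the fingers measure 119 mm over their backs; the gripper's body (75 mm by 177 mm) begins 78 mm behind the grasp point.
Start: joints at [-1.232, 0.417, -0.01, 1.614, 0.005, 1.111, -0.053], TCP at [0.232, 0.58, 0.224] pointing down, gripper open.
Joint ranges: [-2.81, 2.81], [-0.39, 2.02], [-1.27, 1.25], [0.06, 2.57], [-1.19, 4.33], [0.19, 2], [-2.82, 2.82]. Speed limits (rad/s): [1.89, 1.89, 2.39, 2.39, 3.01, 3.01, 3.01].

INTERFACE

Orientations are given as a 3x3 rotation matrix whose columns are the frame's x, y, z axes.
In Python, from rig import robot gives the robot as it stands. Calls block until the motion is done:
- robot.move_ptp(position, orientation): joint-space move of the TCP to a pose.
- robot.move_linear(position, velocity=0.15, frame=None, threshold=None): straight line of the TCP; frame=None keeps the orientation; velocity is the mean speed in m/s. With threshold (N) it stops when the force on the tool has changed by that much, and returns True; else False.
- robot.goto_joints(angles): joint-space move.
- robot.gripper_to(opening): finger opening in m; the grip force is fixed at half the most; returns when the fingers have stopped.
- robot.pause(seconds).
- robot.ik(position, orientation): joint angles nearest the present ones, or None.
- robot.get_state(): the state.
- robot.grab_frame(name): name is "scene" or "top" or "wrist"; returns the picture (420x560x3 uint8, red, green, blue); there is no depth.
- robot.camera_info(name): a dict with "fx", "fy", "cx", "cy" (pixels), "rvec" (rotation vector, rad) and "tvec" (3), from world to camera coordinates, as OpenCV has them. Camera axes: x right, y down, z forward; pixel columns grow to the right and rows downward; lengths in m; the calibration is good to about 2 mm. The wrist camera is an equidistant fisheye: a pixel r from the principal point sees the ray r / f radians off the axis. A picture is of the moment at which its call begins: read the wrist's pose just before it. camera_info takes no time and is no camera call; for the wrist camera it gives the pose at the moment of the call.
A pose or a line that the arm cannot do raises robot.PlanningError and nothing moves.
- robot.sign_off(): hands the job in; it is judged then, once.
The state is a dict: "time": time; "qpos": joint angles; "joint_vel": joint speeds; "effort": joint torques, N m; "ee_pos": TCP position; "tool_rot": TCP orientation; "force": force on the tool from outside, world axes, zero at the start; "moment": the same for the moment, N m; "opening": finger opening in m; "grasp_force": force on a finger pad.
Only numpy, scipy, OpenCV 4.12 (cv2) and the standard library are available. Lean on these libraries where they do the work, as an engineer would, in place of code of your own. Each camera call takes 0.05 s, during which the arm holds its last target. There are 200 camera calls.

## Working session

There is one attempt and no reset: what is moved stays moved. The work goes in short steps, each a Python script; the robot and the scene stay as the last script left them, time stands still between calls to the robot, and variables do not carry over. Pictures are saved under pics/ and viewed, at most 14 in all, crops included, and the job is handed in when it is done.

```bash
mkdir -p pics; ls; python3 - <<'E'
from rig import robot
import cv2
for n in ("scene","top"):
    im=robot.grab_frame(n); cv2.imwrite(f"pics/{n}0.png",im[:,:,::-1]); print(n,robot.camera_info(n))
E
```

```text
pics
scene {'fx': 495.8998422422502, 'fy': 495.8998422422502, 'cx': 278.63705898774043, 'cy': 209.7147230250539, 'rvec': array([ 2.21760623, -0.66325695,  0.33045701]), 'tvec': array([-0.46352428,  0.23549294,  1.00439493])}
top {'fx': 481.0008517854172, 'fy': 481.0008517854172, 'cx': 284.94587879709655, 'cy': 212.7315251203679, 'rvec': array([ 2.16521249, -2.10527723,  0.15564949]), 'tvec': array([-0.01042388,  0.570991  ,  1.35210353])}
```

View pics/scene0.png

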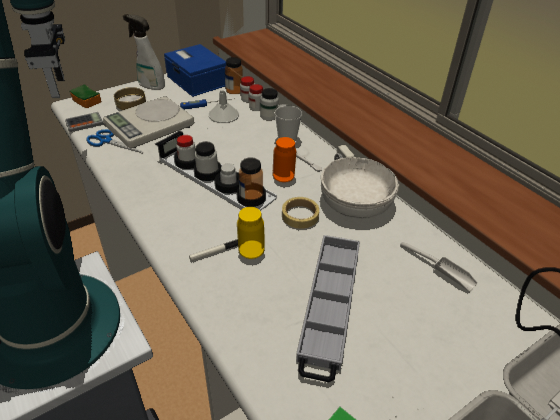

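View pics/top0.png

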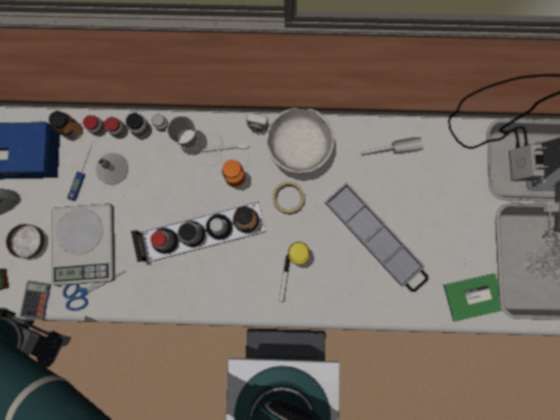

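The top view shows the rack from the card plate at (139,246) to its free end at (264,215), with red cap, black cap, small white and bottle in that order. The tray runs from (345,190) to its handle at (416,280). The yellow and orange bottles are look-alikes. I'll enlarge both views to get exact pixels.

```bash
python3 - <<'E'
import cv2,numpy as np
t=cv2.imread("pics/top0.png"); s=cv2.imread("pics/scene0.png")
a=cv2.resize(t[195:275,125:275],None,fx=5,fy=5,interpolation=cv2.INTER_CUBIC)
b=cv2.resize(t[180:300,315:435],None,fx=5,fy=5,interpolation=cv2.INTER_CUBIC)
c=cv2.resize(s[125:220,150:285],None,fx=5.5,fy=5.5,interpolation=cv2.INTER_CUBIC)
cv2.imwrite("pics/a.png",cv2.convertScaleAbs(a,alpha=1.3,beta=20));cv2.imwrite("pics/b.png",b);cv2.imwrite("pics/c.png",cv2.convertScaleAbs(c,alpha=1.3,beta=20))
E
```

```text
(no output)
```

View pics/a.png

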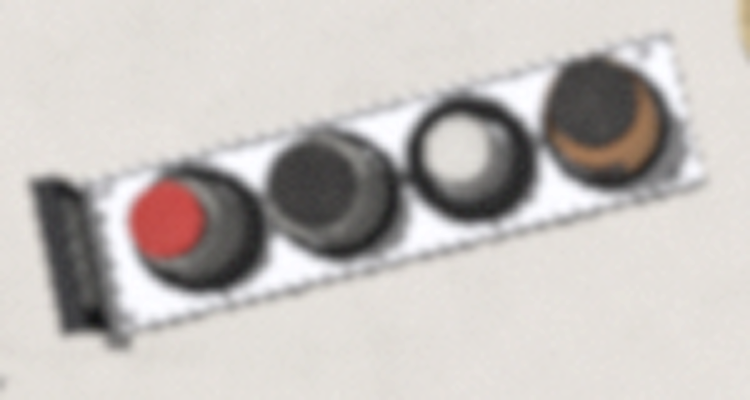

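View pics/b.png

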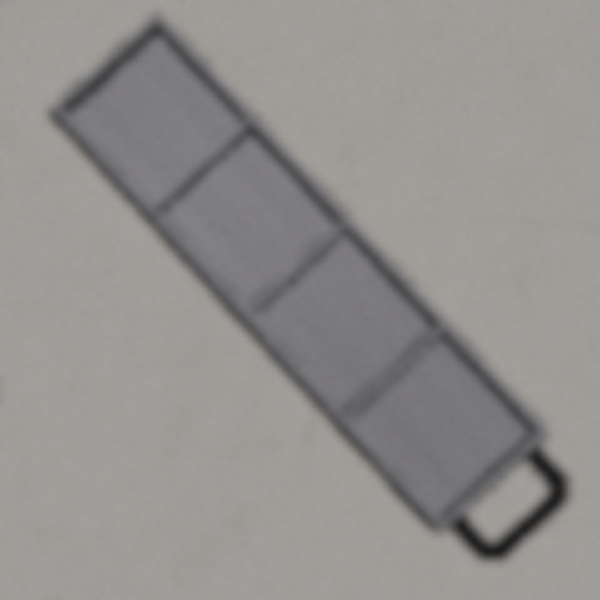

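View pics/c.png

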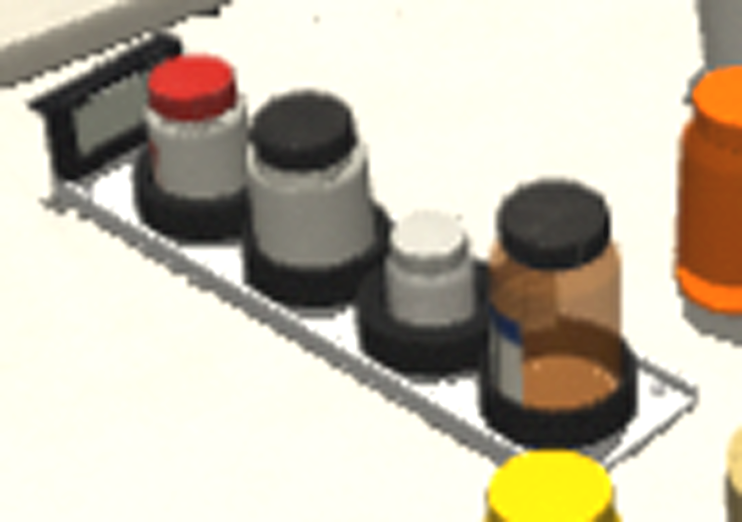

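The scene crop shows red-capped medium jar, black-capped large jar, small white jar and brown bottle, counted from the card plate. In crop a the cap centres are about (168,218), (313,187), (460,148) and (594,100). In crop b the tray rim corners are about (156,20), (52,115), (440,530) and (545,435), with the handle at lower right. Next I'll turn these into positions and cross-check them with masks.

```bash
cat > h.py <<'E'
import numpy as np, cv2
from rig import robot
def cast(uv,z,cam="top"):
    c=robot.camera_info(cam); R=cv2.Rodrigues(c["rvec"])[0]; o=-R.T@c["tvec"]
    uv=np.atleast_2d(uv).astype(float)
    d=np.c_[(uv[:,0]-c["cx"])/c["fx"],(uv[:,1]-c["cy"])/c["fy"],np.ones(len(uv))]@R
    z=np.broadcast_to(z,len(uv))
    return o+d*((z-o[2])/d[:,2])[:,None]
def down(yax):
    y=np.r_[yax,0]; y=y/np.linalg.norm(y); zz=np.r_[0,0,-1.]
    return np.c_[np.cross(y,zz),y,zz]
E
python3 - <<'E'
from h import *
np.set_printoptions(precision=4,suppress=True)
s=np.array([123,41,-41,-123])/1000
def un(p,off,f): return (np.array(p)+.5)/f-.5+np.array(off)
caps=un([(168,218),(313,187),(460,148),(594,100)],(125,195),5)
C=cast(caps,np.array([.082,.096,.066,.120])); print("caps",C)
A=np.c_[np.ones(4),s]; f=np.linalg.lstsq(A,C[:,:2],rcond=None)[0]; print("fit",f,np.linalg.norm(f[1]),"res",(A@f-C[:,:2])*1e3)
pl=cast(un([(668,38),(708,183),(90,185),(125,330)],(125,195),5),.006);print("plate corners",pl, pl.mean(0), np.linalg.norm(pl[0]-pl[1]),np.linalg.norm(pl[0]-pl[2]))
# scene: caps tops, crop c
cs=cast(un([(192,76),(303,122),(430,232),(553,212)],(150,125),5.5),np.array([.082,.096,.066,.120]),"scene");print("scene caps",cs)
# tray
tc=cast(un([(545,435),(440,530),(156,20),(52,115)],(315,180),5),.029); m=tc.mean(0)
print("tray",tc,m,"sizes",np.linalg.norm(tc[0]-tc[1]),np.linalg.norm(tc[0]-tc[2]))
t=cv2.imread("pics/top0.png").astype(int); hsv=cv2.cvtColor(t.astype(np.uint8),cv2.COLOR_BGR2HSV)
g=((t.max(2)<140)).astype(np.uint8); g[:, :318]=0; g[:,432:]=0; g[:178]=0; g[295:]=0
g=cv2.morphologyEx(g,cv2.MORPH_OPEN,np.ones((9,9)))
q=max(cv2.findContours(g,0,1)[0],key=cv2.contourArea); bx=cv2.minAreaRect(q); bp=cv2.boxPoints(bx); print("mask rect",bx,cast(bp,.029),cast([bx[0]],.029))
y=tc[:2].mean(0)-tc[2:].mean(0); y=y[:2]/np.linalg.norm(y[:2]); print("tray y",y,"places",m[:2]+np.outer(s,y))
ob=cast([(299,253),(233,172)],.11);print("yellow,orange",ob)
E
```

```text
caps [[0.4831 0.3588 0.082 ]
 [0.5013 0.2753 0.096 ]
 [0.5293 0.1992 0.066 ]
 [0.5509 0.1185 0.12  ]]
fit [[ 0.5161  0.238 ]
 [-0.2823  0.9719]] 1.012096543993087 res [[-1.6647 -1.3051]
 [ 3.2792  2.503 ]
 [-1.5645 -1.0906]
 [-0.0501 -0.1072]]
plate corners [[0.6069 0.0871 0.006 ]
 [0.5201 0.0601 0.006 ]
 [0.5087 0.4277 0.006 ]
 [0.4235 0.4006 0.006 ]] [0.5148 0.2439 0.006 ] 0.09083881481027445 0.35437333797067144
scene caps [[0.4831 0.361  0.082 ]
 [0.5027 0.2759 0.096 ]
 [0.5295 0.201  0.066 ]
 [0.55   0.1196 0.12  ]]
tray [[ 0.4275 -0.3977  0.029 ]
 [ 0.3717 -0.3369  0.029 ]
 [ 0.6658 -0.1719  0.029 ]
 [ 0.6069 -0.1112  0.029 ]] [ 0.518  -0.2544  0.029 ] sizes 0.0825681338568732 0.32829507074691083
mask rect ((374.88507080078125, 235.46913146972656), (119.04634094238281, 31.69858169555664), 47.045406341552734) [[ 0.6064 -0.1045  0.029 ]
 [ 0.6733 -0.1722  0.029 ]
 [ 0.4231 -0.4076  0.029 ]
 [ 0.3598 -0.3404  0.029 ]] [[ 0.5137 -0.2578  0.029 ]]
tray y [-0.7236 -0.6902] places [[ 0.429  -0.3393]
 [ 0.4883 -0.2827]
 [ 0.5476 -0.2261]
 [ 0.607  -0.1695]]
yellow,orange [[ 0.4506 -0.0368  0.11  ]
 [ 0.6724  0.1538  0.11  ]]
```

Both views agree to about 2 mm. I'll write the pick and place routine and start with the medium jar.

```bash
cat >> h.py <<'E'
nr=np.array([.96,.28]); yt=np.array([-.7236,-.6902]); nt=np.array([.6902,-.7236])
J={"medium":((.483,.3597),.052,.052,.123),"large":((.502,.2756),.056,.060,.041),
   "small":((.5294,.2),.052,.044,-.041),"bottle":((.5505,.119),.066,.062,-.123)}
tray=np.array([.517,-.2555]); HI=.25
def best(p,n):
    c=[(abs(q[6]),s) for s in (1,-1) if (q:=robot.ik(p,down(s*n))) is not None]
    return down(min(c)[1]*n)
def st(m):
    s=robot.get_state(); print(m,"t%.1f"%s["time"],"op%.4f"%s["opening"],"gf%.1f"%s["grasp_force"],"F",np.round(s["force"],1),"p",np.round(s["ee_pos"],4),flush=True)
def pick(k):
    (x,y),z,d,_=J[k]; R=best([x,y,HI],nr)
    robot.gripper_to(.09); robot.move_ptp([x,y,HI],R)
    robot.move_linear([x,y,z+.03],.2); hit=robot.move_linear([x,y,z],.06,threshold=8); st("down hit=%s"%hit)
    if hit: return False
    robot.gripper_to(d-.02); st("grip")
    robot.move_linear([x,y,z+.04],.06); robot.move_linear([x,y,HI],.2); st("lift")
    return robot.get_state()["opening"]>d-.012
def place(k):
    z=J[k][1]-.002; x,y=tray+J[k][3]*yt; R=best([x,y,HI],nt)
    robot.move_ptp([x,y,HI],R); robot.move_linear([x,y,z+.04],.2); robot.move_linear([x,y,z+.006],.06)
    hit=robot.move_linear([x,y,z-.004],.015,threshold=4); st("set hit=%s"%hit)
    robot.gripper_to(J[k][2]+.02); robot.move_linear([x,y,HI],.2); st("clear")
def snap(n,cam):
    cv2.imwrite(f"pics/{n}.png",robot.grab_frame(cam)[:,:,::-1])
E
python3 - <<'E'
from h import *
for k,v in J.items():
    for n,p in ((nr,v[0]),(nt,tray+v[3]*yt)):
        for s in (1,-1):
            for z in (HI,v[1]):
                q=robot.ik([*p,z],down(s*n)); print(k,s,z,None if q is None else np.round(q,2))
print(pick("medium")); snap("p1","scene")
E
```

```text
medium 1 0.25 [-0.91  0.36  0.28  1.65 -0.11  1.14 -0.32]
medium 1 0.052 [-0.86  0.6   0.22  1.8  -0.18  0.76 -0.26]
medium -1 0.25 [-0.48  0.37 -0.27  1.64  0.1   1.15  2.65]
medium -1 0.052 [-0.44  0.61 -0.34  1.79  0.27  0.79  2.52]
medium 1 0.25 [-0.22  0.43  1.09  1.81 -0.41  1.16  0.19]
medium 1 0.052 [-0.16  0.83  1.08  1.96 -0.92  0.95  0.58]
medium -1 0.25 [ 1.45  0.45 -1.08  1.76  0.42  1.2   2.59]
medium -1 0.052 [-0.16  0.83  1.08  1.96 -0.92  0.95 -2.56]
large 1 0.25 [-0.82  0.31  0.32  1.73 -0.11  1.12 -0.18]
large 1 0.056 [-0.77  0.55  0.27  1.88 -0.21  0.74 -0.09]
large -1 0.25 [-0.41  0.31 -0.18  1.71  0.06  1.13  2.82]
large -1 0.056 [-0.33  0.56 -0.29  1.86  0.23  0.76  2.68]
large 1 0.25 [-0.4   0.54  1.2   1.77 -0.54  1.22  0.15]
large 1 0.056 [-0.13  0.68  0.8   1.91 -0.65  0.83  0.22]
large -1 0.25 [ 1.29  0.49 -1.08  1.71  0.46  1.22  2.42]
large -1 0.056 [ 1.15  0.72 -0.91  1.87  0.72  0.92  2.23]
small 1 0.25 [-0.73  0.3   0.39  1.75 -0.13  1.12 -0.02]
small 1 0.052 [-0.7   0.56  0.36  1.9  -0.29  0.73  0.11]
small -1 0.25 [ 0.4   0.49 -1.08  1.71  0.46  1.2
[... 292 characters left out ...]
  2.1 ]
bottle 1 0.25 [-0.67  0.31  0.49  1.76 -0.16  1.12  0.16]
bottle 1 0.066 [-0.62  0.55  0.45  1.9  -0.33  0.76  0.3 ]
bottle -1 0.25 [-1.08  0.47  1.09  1.77 -0.45  1.18 -2.72]
bottle -1 0.066 [-1.03  0.82  1.08  1.91 -0.89  0.98 -2.39]
bottle 1 0.25 [-0.37  0.52  0.85  1.59 -0.41  1.21 -0.25]
bottle 1 0.066 [-0.25  0.71  0.68  1.73 -0.55  0.89 -0.15]
bottle -1 0.25 [-0.21  0.46  0.6   1.59 -0.27  1.18  2.78]
bottle -1 0.066 [ 0.01  0.62  0.3   1.73 -0.23  0.83  2.74]
down hit=False t3.3 op0.0898 gf0.0 F [0.3 0.3 0.7] p [0.4831 0.3596 0.0519]
grip t4.0 op0.0500 gf30.0 F [-0.2  0.2  0.7] p [0.483  0.3597 0.0521]
lift t5.8 op0.0502 gf30.0 F [-0.  -0.7 -1.6] p [0.4825 0.3594 0.2487]
True
```

View pics/p1.png

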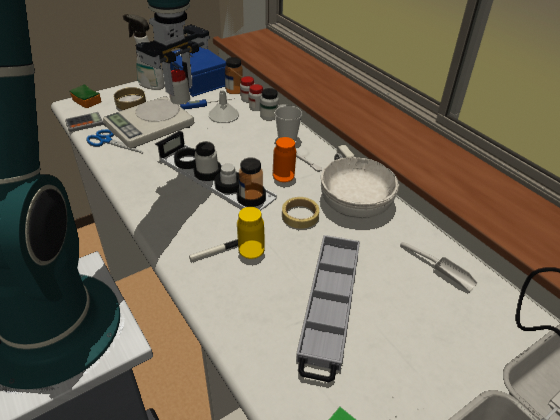

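The red-capped jar hangs upright in the gripper at (178,85) and its collar at (186,158) is empty. I'll place it.

```bash
python3 - <<'E'
from h import *
place("medium"); snap("p2","scene")
E
```

```text
set hit=True t10.5 op0.0502 gf30.0 F [0.1 0.6 7.4] p [ 0.428  -0.3405  0.0499]
clear t12.2 op0.0716 gf0.0 F [-0.8 -0.8 -0.1] p [ 0.4277 -0.34    0.2491]
```

View pics/p2.png

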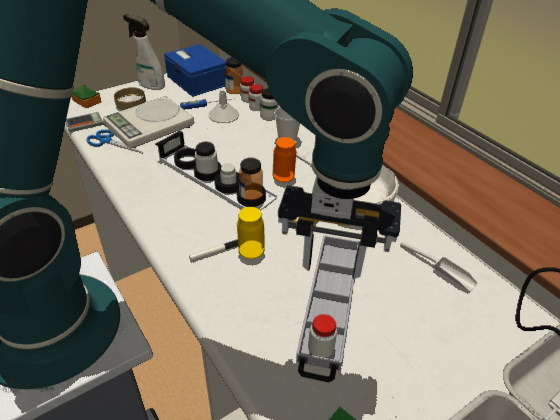

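The medium jar stands in the compartment next to the handle at (322,338), with contact at the expected height. I'll do the other three.

```bash
python3 - <<'E'
from h import *
for k in ("large","small","bottle"):
    print(k)
    if not pick(k): print("FAILED"); break
    place(k)
else:
    robot.move_ptp([.45,.1,.35],best([.45,.1,.35],nr))
snap("p3","scene"); snap("p4","top")
E
```

```text
large
down hit=False t16.5 op0.0901 gf0.0 F [-0.3 -0.1  0.4] p [0.5021 0.2754 0.056 ]
grip t17.1 op0.0587 gf29.7 F [8.  2.2 0.7] p [0.5037 0.2761 0.0568]
lift t18.9 op0.0595 gf29.6 F [ 0.6 -0.2 -1.3] p [0.5014 0.2756 0.2489]
set hit=True t23.0 op0.0586 gf29.8 F [ 2.2 -0.9  2.2] p [ 0.4877 -0.2841  0.0541]
clear t24.7 op0.0802 gf0.0 F [-0.4 -0.4  0.8] p [ 0.487  -0.2835  0.2491]
small
down hit=False t28.5 op0.0901 gf0.0 F [ 0.1 -0.5 -0.4] p [0.5295 0.1998 0.052 ]
grip t29.3 op0.0423 gf30.0 F [-0.1  0.2  0.4] p [0.5294 0.2    0.052 ]
lift t31.0 op0.0426 gf30.0 F [-0.4 -0.  -2.1] p [0.5289 0.1999 0.2489]
set hit=True t34.8 op0.0426 gf30.0 F [-1.1 -0.3  8.3] p [ 0.5467 -0.2273  0.0499]
clear t36.5 op0.0644 gf0.0 F [-1.1  0.2  0.7] p [ 0.5463 -0.2269  0.249 ]
bottle
down hit=False t39.9 op0.0903 gf0.0 F [-0.4 -0.3 -0.1] p [0.5506 0.1189 0.066 ]
grip t40.5 op0.0610 gf29.8 F [0.2 0.4 2.6] p [0.5505 0.119  0.0661]
lift t42.2 op0.0607 gf29.8 F [ 0.1 -0.4 -1.5] p [0.5499 0.119  0.2488]
set hit=True t45.4 op0.0604 gf29.9 F [ 1.1 -2.8  2.5] p [ 0.6062 -0.1709  0.064 ]
clear t47.0 op0.0822 gf0.0 F [ 0.2  0.7 -1. ] p [ 0.6056 -0.1703  0.2489]
```

View pics/p3.png

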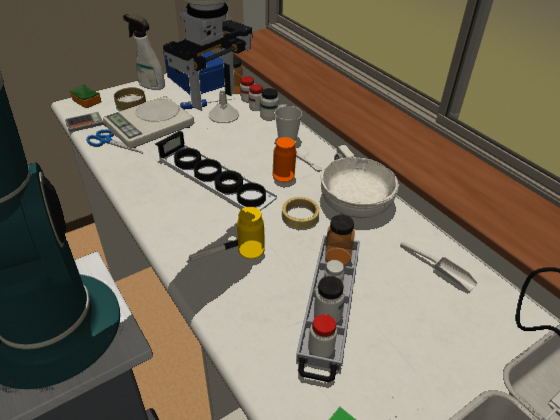

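View pics/p4.png

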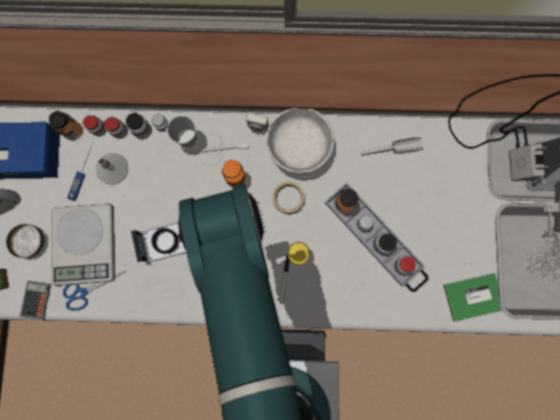

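All four stand upright in the tray. From the handle they are red (407,265), black (388,243), white (366,223) and bottle (347,200), one per compartment. The collars I can see are empty and the look-alikes are untouched.

```bash
python3 -c "
from rig import robot
print(robot.sign_off())"
```

```text
the job is handed in; nothing more can be done
None
```

All four containers stand upright in the tray in running order from the handle (medium jar, large jar, small jar, bottle), one per compartment, and the job is handed in at about 50 s of the 120 s allowed.

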